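Lock the amber signal lamp's bayonet lens

ROBOT

A 6-joint arm with a two-finger parallel gripper is mounted at the origin on the work surface. World frame = base frame: x ahead of the robot, y to its left, z up, the work surface at z = 0. Lengths are in m, angles in rad, forces in N, time in s.
With the tool pointing down it reaches from about 0.3 to 0.825 m from the base axis. Payload 5.4 kg.
Tool frame: the origin (TCP) lies at the very end of the fingers, on their centre line; the grasp point (between the pads) lies 19 mm behind it; z points along the fingers, x is the direction in which the jaws open and shut, and the axes are right-handed (so a half turn about z gives the same grasp; the last joint's range is limited). The gripper opens to 92 mm and grips with 3 to 60 N. Pads are 20 mm wide; open, the fingers measure 128 mm over their backs; the gripper's body (75 mm by 189 mm) begins 69 mm behind the grasp point.
Start: joints at [-1.475, 0.158, 1.597, -0, 1.386, -0.21], TCP at [0.173, -0.548, 0.215] pointing down, gripper open.
Joint ranges: [-2.91, 2.91], [-0.94, 2.29], [0.18, 2.7], [-1.29, 4.43], [0.17, 2.64], [-3, 3]. Speed limits (rad/s): [2.57, 2.57, 3.14, 3.14, 3.14, 3.14].

INTERFACE

Orientations are given as a unit quaternion [x, y, z, w].
In Python, from plant import ctrl gives the robot as it stands.
- The arm moves only by the tool servo_tool, never from a script. Its arguments are lists of equal length, an entry for each row: "hand": the gripper's target within -1 to 1 (fully open at 1, half-way at 0, shut at -1); "delta_pos": the shift along the world's x, y, z in mm, a list of three; "turn": the turn about the world's z in degrees. A call has exactly 5 rows; each row shifts and turns the pose as measured when the row begins; what a row does not reach is not made up. A row lasts 1/12 s, in which the tool goes at most 41.7 mm and 7.16 degrees, less where a joint would pass 70% of its speed; a pose out of reach is approached as far as the arm can. A call with a gripper value outside its range is refused whole. The fingers move at their own pace and stop on an object; "squeeze" is the grip in N (left out, the last holds). Time passes only in rows, so rows that do not move let the fingers close, or fill a call up. It gives the time, the measured TCP pose, the force and the opening at its end, in the units of the state.
- ctrl.state(): the state, without advancing time (a new reading comes with each control period).
- ctrl.camera(name): name is "side" or "top"; returns a dict with "color" (400x640x3 uint8, red, green, blue), "fov_y" (degrees; the focal length in pixels is half the picture's height over the tangent of half this angle, whatever the lens; pixels are square), "cx", "cy" (the principal point, pixels), "pose" (4x4, takes a point from camera to world coordinates). Camera axes: x right, y up, looking along -z (the intrinsics and any distortion apply to the point x, -y, -z); pixel columns grow to the right and rows downward; lengths in m; the calibration is good to about 2 mm. A picture is of the moment at which its call begins. There is no depth.
- ctrl.sign_off(): hands the job in, once; it reports no verdict.
The state is a dict: "time_s": time; "q": joint angles; "joint_velocities": joint speeds; "joint_torque": joint torques, N m; "ee_pos": TCP position; "tcp_rot": TCP orientation; "ft_force": force on the tool from outside, world axes, zero at the start; "wrist_torque": the same for the moment, N m; "finger_gap": finger opening in m.
Only numpy, scipy, OpenCV 4.12 (cv2) and the standard library are available. Lean on these libraries where they do the work, as an engineer would, in place of code of your own. Each camera call takes 0.05 s, during which the arm holds its last target. There are 200 camera calls.

TASK

The amber lens stands raised and unlocked on its signal lamp. Grip it from above, push it down against its spring, turn it a quarter turn clockwise (seen from above) and let go, so that the lens springs up a little into its locked seat.

Things in the scene. Friction and masses are not known exactly. Their poses are not given: they have to be found in the camera images.
- amber_cap (a point): Grip point of the amber lens to be locked: an upright orange-yellow cylinder, 50 mm diameter, flat top with a white index bar from centre to edge. The point is on the axis, 20 mm below the top, and moves with the lens. z up, x along the bar. Raised, the lens top is 126 mm and this point 106 mm above the table; the lens stands 65 mm out of the base rim, fully pressed 45 mm.
- amber_lamp: Fixed base of that lamp: steel plate 100 x 100 x 6 mm, on it a black round housing 74 mm in diameter, rim 61 mm above the table. Origin: centre of underside. On the rim a white dot (+x) shows where the bar points unlocked, a green bar (-y) where it points locked. Red and green lamps of the same build, already locked, tops 120 mm high, stand 15 cm or more away; the three change places.
- amber_press (a joint): How far the amber lens is pressed down, m: 0 raised (start), 0.020 at the bottom stop. A spring pushes it up with about 6 N at 0 and 13 N at the bottom. The lens turns freely only while pressed beyond 0.011; 0.015 to 0.016 is a good depth. Locked and let go, it rests at about 0.006.
- amber_turn (a joint): How far the amber lens is turned clockwise seen from above, rad: 0 unlocked (start), 1.57 nominal locked angle, end stop at 1.75. When let go anywhere past 1.20 it springs up into the locked seat; before that it does not. It turns easily (about 0.03 N m).
Mind the look-alikes: they are no part of the job. Leave any blue or pink look-alike of the amber_lamp alone.

How it is judged:
By the outcome, as a careful person would: the job done as asked, in the order asked, and still so for the second after the job is handed in, with the robot touching nothing.
It also fails if it takes over 34 s, if anything falls off the work surface, if the arm or the gripper's body presses on something with over 40 N, if the wrist force passes 120 N, or if a joint passes its speed limit or range.

## Working session

There is one attempt and no reset: what is moved stays moved. The work goes in short steps, Python scripts to look and compute and a tool call to move; the robot and the scene stay as the last step left them, time stands still between calls to the robot, and variables do not carry over. Pictures are saved under pics/ and viewed, about 8 in all and at most 12, crops included, and the job is handed in when it is done.

Besides the shell and the picture viewer there is one more tool, called after "Request:" as name(argument=value, ...), one argument or row to a line, values as JSON. servo_tool: Moves the arm, as the interface text tells. Its arguments: {"type":"object","properties":{"hand":{"type":"array","items":{"type":"number"}},"delta_pos":{"type":"array","items":{"type":"array","items":{"type":"number"}}},"turn":{"type":"array","items":{"type":"number"}},"squeeze":{"type":"number"}},"required":["hand","delta_pos","turn"]}

```bash
mkdir -p pics; ls; python3 - <<'E'
from plant import ctrl
import cv2
s=ctrl.state();print(s)
for n in("top","side"):
    c=ctrl.camera(n);print(n,{k:v for k,v in c.items() if k!="color"})
    cv2.imwrite(f"pics/{n}0.png",c["color"][:,:,::-1])
E
```

```text
pics
{'time_s': 0.0, 'q': array([-1.47509861e+00,  1.59032497e-01,  1.59820193e+00, -2.62818684e-05,
        1.38617307e+00, -2.10096960e-01]), 'joint_velocities': array([-0.00078816,  0.00083467, -0.00132066, -0.00049741,  0.00057031,
       -0.00096577]), 'joint_torque': array([-1.79655039e-03, -3.85569227e+01, -3.22109485e+01,  6.99682161e-02,
        3.79286113e-02, -1.58069365e-04]), 'ee_pos': array([ 0.17301835, -0.54771409,  0.21364338]), 'tcp_rot': array([ 8.06552737e-01, -5.91161448e-01, -6.13552220e-04, -6.68680457e-04]), 'ft_force': array([-0.01118113, -0.70695686,  0.1036254 ]), 'wrist_torque': array([0.02032592, 0.00718068, 0.04187136]), 'finger_gap': 0.09204399948536575}
top {'fov_y': 56.10487233530457, 'cx': 317.5013672099342, 'cy': 196.7910969356467, 'pose': array([[ 0.01551475,  0.98147562, -0.19095787,  0.48670166],
       [-0.99987852,  0.01494343, -0.00443164, -0.03459503],
       [-0.00149598,  0.19100343,  0.98158823,  0.77900908],
       [ 0.        ,  0.        ,  0.        ,  1.        ]])}
side {'fov_y': 53.14466042777811, 'cx': 324.2045594765687, 'cy': 199.65306034780014, 'pose': array([[ 0.91955751,  0.29534918, -0.25919653,  0.43213192],
       [-0.39287094,  0.67732156, -0.62200316, -0.44148081],
       [-0.00814873,  0.67379846,  0.73887024,  0.60179595],
       [ 0.        ,  0.        ,  0.        ,  1.        ]])}
```

View pics/top0.png

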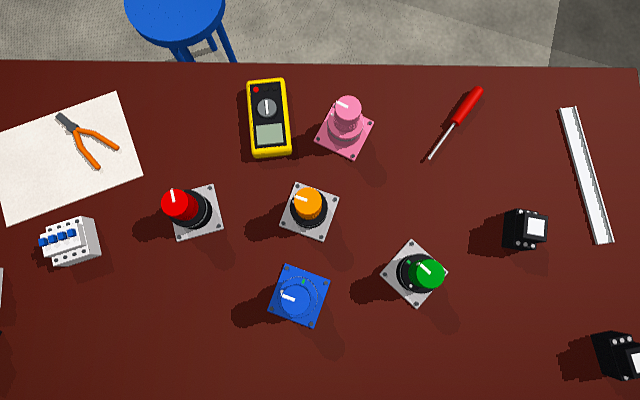

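View pics/side0.png

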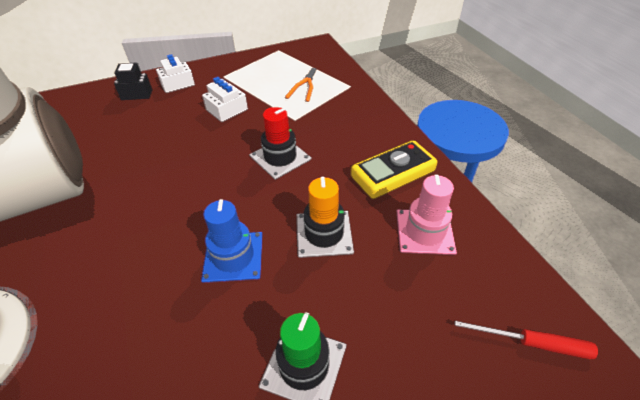

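Candidates (top view): amber (307,203), red (180,204), green (428,272), blue (297,297) and pink (347,110) look-alikes; orange pliers handles (90,145) share the hue. I choose the orange-yellow lens on the black housing at (307,203). It sits at side-view pixel (323,200). Next is a close crop and a measurement.

```bash
cat > h.py <<'E'
import numpy as np, cv2
def ray(c,u,v):
    f=200/np.tan(np.radians(c["fov_y"])/2); P=c["pose"]
    d=P[:3,:3]@np.array([(u-c["cx"])/f,-(v-c["cy"])/f,-1]); return P[:3,3],d
def onz(c,u,v,z):
    o,d=ray(c,u,v); return o+d*(z-o[2])/d[2]
def proj(c,p):
    f=200/np.tan(np.radians(c["fov_y"])/2); P=c["pose"]
    q=P[:3,:3].T@(np.asarray(p)-P[:3,3]); return c["cx"]-f*q[0]/q[2], c["cy"]+f*q[1]/q[2]
def amber(im):
    h=cv2.cvtColor(im,cv2.COLOR_RGB2HSV); return cv2.inRange(h,(12,150,90),(24,255,255)),h
E
python3 - <<'E'
from plant import ctrl
from h import *
outs=[]
for n,(u,v) in dict(top=(307,203),side=(323,205)).items():
    c=ctrl.camera(n);im=c["color"];m,h=amber(im)
    k,l,st,ce=cv2.connectedComponentsWithStats(m)
    i=min(range(1,k),key=lambda i:np.hypot(*(ce[i]-(u,v)))+(1e3 if st[i,4]<200 else 0));print(n,st[i],ce[i])
    V=h[...,2][l==i];print(np.histogram(V,12))
    # white features near
    w=cv2.inRange(h,(0,0,150),(180,110,255));w[:v-45]=0;w[v+60:]=0;w[:,:u-45]=0;w[:,u+45:]=0
    k2,l2,s2,c2=cv2.connectedComponentsWithStats(w)
    for j in range(1,k2):
        if s2[j,4]<900: print(" w",s2[j],c2[j])
    g=cv2.inRange(h,(45,90,60),(90,255,255));g[:v-45]=0;g[v+60:]=0;g[:,:u-45]=0;g[:,u+45:]=0
    ys,xs=np.nonzero(g);print(" green",len(xs),xs.mean() if len(xs) else 0,ys.mean() if len(xs) else 0)
    outs.append(cv2.resize(im[v-40:v+60,u-40:u+40],None,fx=5,fy=5,interpolation=cv2.INTER_CUBIC))
cv2.imwrite("pics/crop1.png",np.hstack(outs)[:,:,::-1])
E
```

```text
top [294 187  28  33 670] [308.21791045 203.07761194]
(array([  9,  10,  43,  14,   9,  17,  12,  14,   6,   4,   7, 525]), array([ 90.  , 103.75, 117.5 , 131.25, 145.  , 158.75, 172.5 , 186.25,
       200.  , 213.75, 227.5 , 241.25, 255.  ]))
 w [287 182  23  24 157] [297.26751592 192.32484076]
 w [311 187   1   1   1] [311. 187.]
 w [301 188  38  54 527] [323.71916509 217.77039848]
 w [292 200   2   3   4] [292.75 201.  ]
 w [285 207   2   4   4] [285.25 208.5 ]
 w [289 209   2   6   6] [289.16666667 211.5       ]
 w [282 212   3   7   7] [282.71428571 215.        ]
 w [291 216   2   4   4] [291.5 217.5]
 w [279 220   5   6  10] [280.6 222.4]
 w [285 221   1   1   1] [285. 221.]
 w [295 223   1   1   1] [295. 223.]
 w [283 226   1   1   1] [283. 226.]
 w [289 228   1   1   1] [289. 228.]
 w [293 230   1   1   1] [293. 230.]
 green 0 0 0
side [ 308  178   31   46 1209] [323.40777502 200.73779983]
(array([  6,   6,  11,  17,  30,  54,  68,  58,  77, 173, 258, 451]), array([ 92. , 105.5, 119. , 132.5, 146. , 159.5, 173. , 186.5, 200. ,
       213.5, 227. , 240.5, 254. ]))
 w [278 160  31  17 195] [289.73333333 166.56410256]
 w [363 162   5   8  24] [365.625 165.25 ]
 w [321 176   4  12  42] [322.54761905 181.26190476]
 w [298 211  56  46 897] [326.27536232 242.12486065]
 green 18 340.77777777777777 211.5
```

View pics/crop1.png

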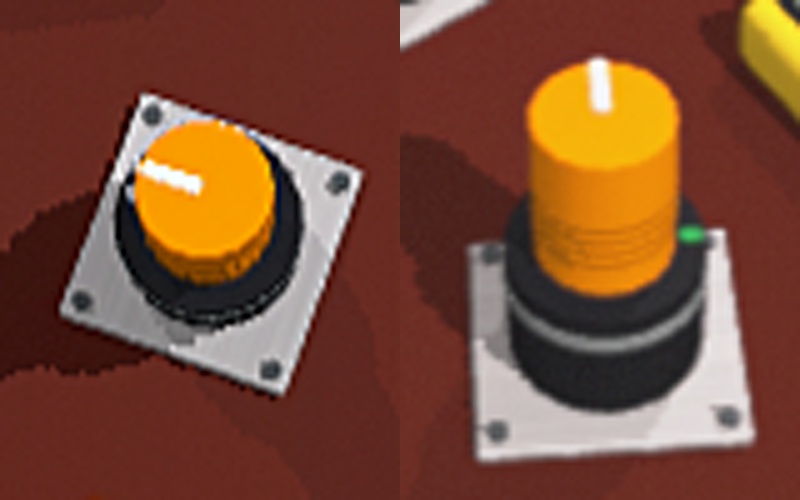

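The crop confirms it: the amber lens (orange, black housing, steel plate) has its bar pointing at the dot side. The top-view top face is centred near (308,200), and the side-view one near (323.5,188).

```bash
cat >> h.py <<'E'
def tri(a,b):
    A=np.zeros((3,3));y=np.zeros(3)
    for o,d in(a,b):
        d=d/np.linalg.norm(d);M=np.eye(3)-np.outer(d,d);A+=M;y+=M@o
    return np.linalg.solve(A,y)
E
python3 - <<'E'
from plant import ctrl
from h import *
R={}
for n,b,w in(("top",(285,180,335,225),(290,185,307,202)),("side",(300,170,345,235),(318,174,328,190))):
    c=ctrl.camera(n);im=c["color"];h=cv2.cvtColor(im,cv2.COLOR_RGB2HSV)
    if n=="top":
        m=cv2.inRange(h,(12,150,235),(24,255,255))
        k=np.zeros_like(m);k[b[1]:b[3],b[0]:b[2]]=1;m*=k
        wm=cv2.inRange(h,(0,0,150),(180,150,255));k=0*m;k[w[1]:w[3],w[0]:w[2]]=1
        k2=cv2.circle(0*m,(308,200),14,1,-1)
        wm*=k*k2
        ys,xs=np.nonzero(wm);ctr=np.array([xs.mean(),ys.mean()])
        cn=cv2.findContours(m,0,1)[0];pts=cv2.convexHull(max(cn,key=cv2.contourArea))
        e=cv2.fitEllipse(pts);print(n,e,"bar",ctr)
        u,v=e[0];p=onz(c,u,v,.126);q=onz(c,*ctr,.126);print(p,q,np.degrees(np.arctan2(*(q-p)[1::-1])))
    else: u,v=(204+.5)/5-.5+283,(115+.5)/5-.5+165;p=onz(c,u,v,.126);print(n,p)
    R[n]=ray(c,u,v)
    cor=dict(top=[(143,93),(365,172),(285,396),(59,314)],side=[(68,244),(325,230),(356,440),(77,462)])[n]
    o=dict(top=(267,163),side=(283,165))[n]
    C=np.array([onz(c,(x+.5)/5-.5+o[0],(y+.5)/5-.5+o[1],.006) for x,y in cor])
    print("plate",C.mean(0),np.linalg.norm(C-np.roll(C,1,0),axis=1),[round(float(np.degrees(np.arctan2(*(C[(i+1)%4]-C[i])[1::-1]))),1) for i in range(4)])
print(tri(R["top"],R["side"]))
E
```

```text
top ((307.3709716796875, 200.27764892578125), (26.530858993530273, 27.256547927856445), 71.54283142089844) bar [301.03773585 196.67924528]
[ 0.6071809  -0.01382169  0.126     ] [ 0.6134955  -0.00246121  0.126     ] 60.932982126915164
plate [ 0.60654058 -0.01428341  0.006     ] [0.09972191 0.0995526  0.09949585 0.09928305] [-109.1, 161.0, 71.0, -18.8]
side [ 0.60843302 -0.01556882  0.126     ]
plate [ 0.60790576 -0.01621227  0.006     ] [0.10246609 0.10101095 0.10002154 0.10037266] [-19.4, -109.0, 162.0, 71.4]
[ 0.60829143 -0.01392323  0.12420933]
```

Axis ≈ (0.607, -0.0145), bar yaw ≈ 71° (unlocked). Plan: jaw yaw about -30°, TCP z 0.087, grip, press 15.5 mm, turn about -90°, release. Now the transit at z 0.21, above everything.

Request:
servo_tool(
  hand=[1,1,1,1,1],
  delta_pos=[
    [19,23,0],
    [22,27,0],
    [22,27,0],
    [22,27,0],
    [22,27,0],
  ],
  turn=[2,2,2,2,2],
  squeeze=30,
)

```text
time_s: 0.72
ee_pos: [0.2784, -0.4168, 0.2135]
tcp_rot: [0.854, -0.52, -0.0, 0.001]
ft_force: [-0.1, -0.6, 0.7]
finger_gap: 0.092
```

Request:
servo_tool(
  hand=[1,1,1,1,1],
  delta_pos=[
    [22,27,0],
    [22,27,0],
    [22,27,0],
    [22,27,0],
    [22,27,0],
  ],
  turn=[2,2,2,2,2],
)

```text
time_s: 1.13
ee_pos: [0.3922, -0.2743, 0.2138]
tcp_rot: [0.898, -0.441, 0.001, 0.001]
ft_force: [0.4, -0.5, 0.2]
finger_gap: 0.0918
```

Request:
servo_tool(
  hand=[1,1,1,1,1],
  delta_pos=[
    [22,27,0],
    [22,27,0],
    [22,27,0],
    [22,27,0],
    [22,27,0],
  ],
  turn=[3,3,3,3,3],
)

```text
time_s: 1.55
ee_pos: [0.5065, -0.1311, 0.2147]
tcp_rot: [0.95, -0.314, 0.002, 0.001]
ft_force: [0.9, -0.5, 0.4]
finger_gap: 0.0918
```

Request:
servo_tool(
  hand=[1,1,1,1,1],
  delta_pos=[
    [22,26,0],
    [22,26,0],
    [22,26,0],
    [20,24,0],
    [8,8,0],
  ],
  turn=[2,2,2,0,0],
)

```text
time_s: 1.97
ee_pos: [0.6058, -0.0103, 0.2145]
tcp_rot: [0.966, -0.257, 0.003, 0.001]
ft_force: [-0.3, -0.2, 0.1]
finger_gap: 0.0918
```

Request:
servo_tool(
  hand=[1,1,1,1,1],
  delta_pos=[
    [0,0,0],
    [0,0,0],
    [0,0,0],
    [0,0,0],
    [0,0,0],
  ],
  turn=[0,0,0,0,0],
)

```text
time_s: 2.38
ee_pos: [0.6053, -0.0098, 0.2136]
tcp_rot: [0.967, -0.256, 0.002, 0.001]
ft_force: [-0.6, -0.1, -0.8]
finger_gap: 0.0919
```

Request:
servo_tool(
  hand=[1,1,1,1,1],
  delta_pos=[
    [2,-5,-16],
    [0,0,-20],
    [0,0,-20],
    [0,0,-18],
    [0,0,-6],
  ],
  turn=[0,0,0,0,0],
)

```text
time_s: 2.8
ee_pos: [0.6076, -0.0207, 0.1356]
tcp_rot: [0.966, -0.26, 0.006, 0.001]
ft_force: [-0.5, 1.2, -0.3]
finger_gap: 0.0918
```

```bash
python3 - <<'E'
from plant import ctrl
from h import *
o=[]
for n,(u,v) in dict(top=(307,203),side=(323,190)).items():
    c=ctrl.camera(n);u-=40;v-=50
    o.append(cv2.resize(c["color"][v:v+100,u:u+80],None,fx=5,fy=5))
cv2.imwrite("pics/a.png",np.hstack(o)[:,:,::-1]);s=ctrl.state();print(s["ee_pos"],s["q"])
E
```

```text
[ 0.60817258 -0.0205363   0.13698664] [-0.23053697  0.30048613  1.58779821 -0.00303791  1.2397125   0.29573466]
```

View pics/a.png

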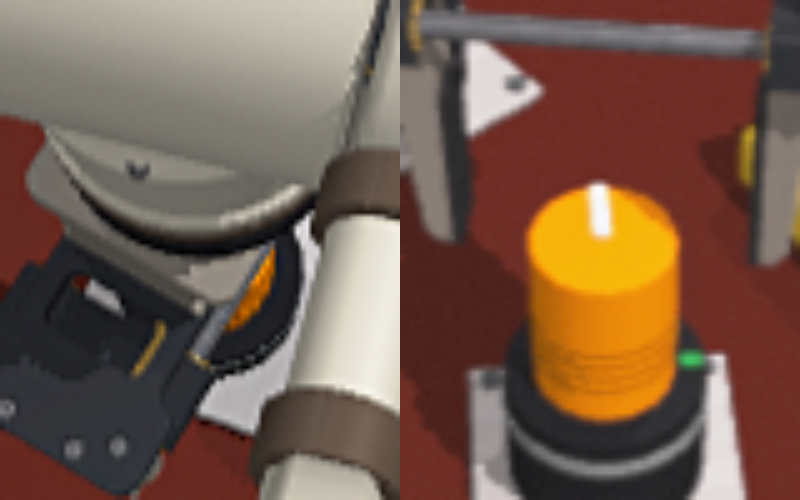

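The side view shows the lens between the open fingers, nothing touching, and the bar unchanged. I correct y and descend.

Request:
servo_tool(
  hand=[1,1,1,1,1],
  delta_pos=[
    [-1,4,0],
    [0,1,0],
    [0,0,-10],
    [0,0,-12],
    [0,0,-8],
  ],
  turn=[0,0,0,0,0],
)

```text
time_s: 3.32
ee_pos: [0.6116, -0.0166, 0.1129]
tcp_rot: [0.966, -0.26, 0.014, 0.001]
ft_force: [-0.8, 0.6, -0.6]
finger_gap: 0.0917
```

Request:
servo_tool(
  hand=[1,1,1,1,1],
  delta_pos=[
    [-4,2,0],
    [0,0,-8],
    [0,0,-8],
    [0,0,-5],
    [0,0,0],
  ],
  turn=[0,0,0,0,0],
)

```text
time_s: 3.73
ee_pos: [0.6051, -0.0137, 0.0863]
tcp_rot: [0.966, -0.26, 0.011, 0.001]
ft_force: [0.2, 0.4, -0.1]
finger_gap: 0.092
```

Request:
servo_tool(
  hand=[1,0.3,0,-0.3,-0.6],
  delta_pos=[
    [2,-1,0],
    [0,0,0],
    [0,0,0],
    [0,0,0],
    [0,0,0],
  ],
  turn=[0,0,0,0,0],
  squeeze=35,
)

```text
time_s: 4.15
ee_pos: [0.6079, -0.0151, 0.0865]
tcp_rot: [0.966, -0.26, 0.011, 0.001]
ft_force: [-0.1, -0.5, 0.6]
finger_gap: 0.0679
```

Request:
servo_tool(
  hand=[-0.6,-0.6,-0.6,-0.6,-0.6],
  delta_pos=[
    [0,0,0],
    [0,0,0],
    [0,0,0],
    [0,0,0],
    [0,0,0],
  ],
  turn=[0,0,0,0,0],
)

```text
time_s: 4.57
ee_pos: [0.608, -0.015, 0.0874]
tcp_rot: [0.966, -0.26, 0.012, 0.001]
ft_force: [0.2, -0.5, -0.5]
finger_gap: 0.0494
```

Gripped: gap 49.4 mm and no side force, so it is well centred. Next I press about 15.5 mm, to TCP z ≈ 0.0715.

Request:
servo_tool(
  hand=[-0.6,-0.6,-0.6,-0.6,-0.6],
  delta_pos=[
    [0,0,-4],
    [0,0,-4],
    [0,0,-4],
    [0,0,-3],
    [0,0,0],
  ],
  turn=[0,0,0,0,0],
)

```text
time_s: 4.98
ee_pos: [0.6082, -0.0149, 0.0768]
tcp_rot: [0.966, -0.26, 0.011, 0.001]
ft_force: [-3.5, 0.4, 8.0]
finger_gap: 0.0499
```

Request:
servo_tool(
  hand=[-0.6,-0.6,-0.6,-0.6,-0.6],
  delta_pos=[
    [0,0,-3],
    [0,0,-3],
    [0,0,-1],
    [0,0,0],
    [0,0,0],
  ],
  turn=[0,0,0,0,0],
)

```text
time_s: 5.4
ee_pos: [0.6082, -0.0149, 0.0762]
tcp_rot: [0.966, -0.259, 0.01, 0.002]
ft_force: [-4.6, 0.5, 8.8]
finger_gap: 0.0498
```

Zero rows let the spring push the arm back, so I need a holding bias in each row.

Request:
servo_tool(
  hand=[-0.6,-0.6,-0.6,-0.6,-0.6],
  delta_pos=[
    [0,0,-4],
    [0,0,-4],
    [0,0,-4],
    [0,0,-3],
    [0,0,-2],
  ],
  turn=[0,0,0,0,0],
)

```text
time_s: 5.82
ee_pos: [0.6083, -0.0149, 0.0672]
tcp_rot: [0.966, -0.259, 0.009, 0.002]
ft_force: [-6.7, 0.5, 12.9]
finger_gap: 0.0497
```

Request:
servo_tool(
  hand=[-0.6,-0.6,-0.6,-0.6,-0.6],
  delta_pos=[
    [0,0,0],
    [0,0,-1],
    [0,0,-1],
    [0,0,-1],
    [0,0,-1.5],
  ],
  turn=[-3,-6,-6,-6,-6],
)

```text
time_s: 6.23
ee_pos: [0.608, -0.0149, 0.0706]
tcp_rot: [0.875, -0.485, 0.007, 0.005]
ft_force: [-7.3, 0.9, 11.2]
finger_gap: 0.0496
```

Request:
servo_tool(
  hand=[-0.6,-0.6,-0.6,-0.6,-0.6],
  delta_pos=[
    [0,0,-1.5],
    [0,0,-1.5],
    [0,0,-1.5],
    [0,0,-1.5],
    [0,0,-1.5],
  ],
  turn=[-6,-6,-6,-6,-6],
)

```text
time_s: 6.65
ee_pos: [0.6077, -0.0147, 0.0708]
tcp_rot: [0.711, -0.704, 0.005, 0.008]
ft_force: [-5.7, 1.4, 11.1]
finger_gap: 0.0496
```

Request:
servo_tool(
  hand=[-0.6,-0.6,-0.6,-0.6,-0.6],
  delta_pos=[
    [0,0,-1.5],
    [0,0,-1.5],
    [0,0,-1.5],
    [0,0,-1.5],
    [0,0,-1.5],
  ],
  turn=[-6,-6,-6,-6,-4],
)

```text
time_s: 7.07
ee_pos: [0.6075, -0.0143, 0.071]
tcp_rot: [-0.509, 0.861, -0.002, -0.011]
ft_force: [-6.2, 1.1, 10.5]
finger_gap: 0.0495
```

```bash
python3 - <<'E'
from plant import ctrl
from h import *
c=ctrl.camera("side")
cv2.imwrite("pics/b.png",cv2.resize(c["color"][130:260,250:400],None,fx=4,fy=4)[:,:,::-1]);s=ctrl.state();print(s["ee_pos"],s["tcp_rot"],s["ft_force"],s["wrist_torque"],s["q"][5])
x,y=s["tcp_rot"][:2];print(np.degrees(2*np.arctan2(y,x)))
E
```

```text
[ 0.60754198 -0.01438278  0.07099773] [-0.50750029  0.86158388 -0.00225422 -0.01056395] [-6.32470547  0.59558135 10.87933194] [ 0.16462911  1.05364344 -0.04325813] 1.8721905089755049
240.9988738919102
```

View pics/b.png

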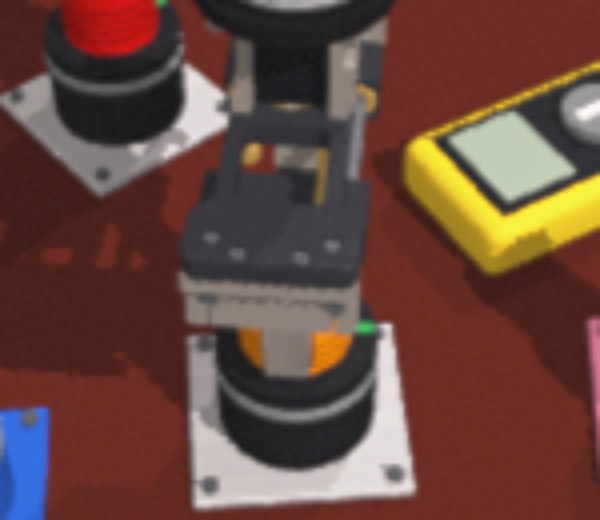

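Side view: the grip is still on the lens and pressed, turned -89° with 0.04 N m. Now I release.

Request:
servo_tool(
  hand=[0.3,0.6,1,1,1],
  delta_pos=[
    [0,0,-1],
    [0,0,0],
    [0,0,0],
    [0,0,0],
    [0,0,0],
  ],
  turn=[0,0,0,0,0],
)

```text
time_s: 7.53
ee_pos: [0.6084, -0.0146, 0.0702]
tcp_rot: [-0.507, 0.862, -0.003, -0.01]
ft_force: [-1.1, -0.0, -0.4]
finger_gap: 0.0806
```

Request:
servo_tool(
  hand=[1,1,1,1,1],
  delta_pos=[
    [0,0,0],
    [0,0,4],
    [0,0,10],
    [0,0,15],
    [0,0,18],
  ],
  turn=[0,0,0,0,0],
)

```text
time_s: 7.95
ee_pos: [0.6045, -0.0139, 0.1145]
tcp_rot: [-0.507, 0.862, 0.0, -0.014]
ft_force: [0.6, -0.2, -0.3]
finger_gap: 0.092
```

Request:
servo_tool(
  hand=[1,1,1,1,1],
  delta_pos=[
    [0,0,20],
    [0,0,20],
    [0,0,20],
    [0,0,20],
    [0,0,10],
  ],
  turn=[0,0,0,0,0],
)

```text
time_s: 8.37
ee_pos: [0.6049, -0.014, 0.2145]
tcp_rot: [-0.508, 0.861, -0.001, -0.012]
ft_force: [0.9, 0.1, 0.0]
finger_gap: 0.0918
```

Request:
servo_tool(
  hand=[1,1,1,1,1],
  delta_pos=[
    [-10,-20,0],
    [-20,-30,0],
    [-20,-30,0],
    [-20,-30,0],
    [-20,-30,0],
  ],
  turn=[0,0,0,0,0],
)

```text
time_s: 8.78
ee_pos: [0.5168, -0.1531, 0.222]
tcp_rot: [-0.513, 0.859, -0.005, -0.007]
ft_force: [-1.0, -0.2, -0.7]
finger_gap: 0.0922
```

Request:
servo_tool(
  hand=[1,1,1,1,1],
  delta_pos=[
    [-20,-30,0],
    [-20,-30,0],
    [-20,-30,0],
    [-10,-20,0],
    [0,0,0],
  ],
  turn=[0,0,0,0,0],
)

```text
time_s: 9.2
ee_pos: [0.4391, -0.2718, 0.2238]
tcp_rot: [-0.511, 0.86, -0.007, -0.007]
ft_force: [0.2, -0.1, -0.2]
finger_gap: 0.0913
```

```bash
python3 - <<'E'
from plant import ctrl
from h import *
o=[]
for n,(u,v) in dict(top=(307,203),side=(323,205)).items():
    c=ctrl.camera(n);u-=40;v-=40
    o.append(cv2.resize(c["color"][v:v+100,u:u+80],None,fx=5,fy=5,interpolation=cv2.INTER_CUBIC))
    for z in(.111,.120,.126):print(n,z,proj(c,(.6075,-.0143,z)))
cv2.imwrite("pics/c.png",np.hstack(o)[:,:,::-1]);s=ctrl.state();print(s["ee_pos"],s["ft_force"])
E
```

```text
top 0.111 (np.float64(307.87111309526534), np.float64(201.6164946490176))
top 0.12 (np.float64(307.73659776991536), np.float64(200.7172085851597))
top 0.126 (np.float64(307.6449327815394), np.float64(200.1043933064859))
side 0.111 (np.float64(322.68142360968363), np.float64(193.45967168360767))
side 0.12 (np.float64(322.62228419179564), np.float64(189.76320280407003))
side 0.126 (np.float64(322.58219855863143), np.float64(187.257677710998))
[ 0.44077216 -0.26898565  0.223678  ] [-0.65090162  0.42857964 -0.57935776]
```

View pics/c.png

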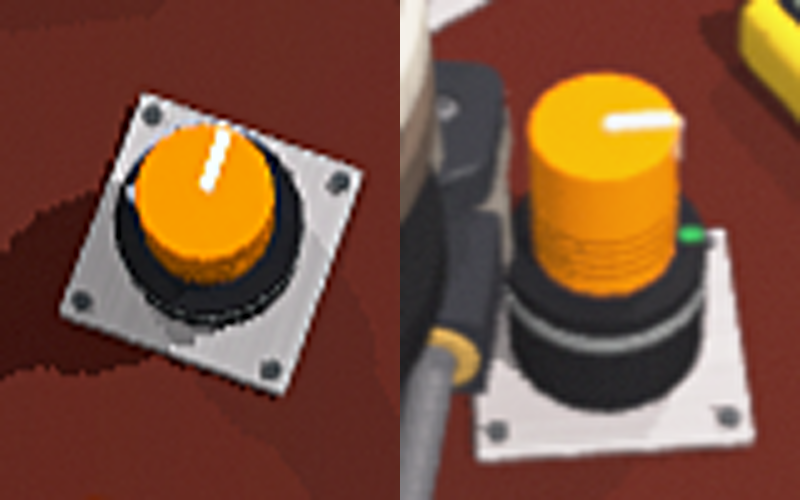

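The bar now points at the green mark. In the side view the top dropped about 2.4 px, which is about 6 mm, so the lens sits in its locked seat. The gripper is clear.

```bash
python3 -c "
from plant import ctrl
print(ctrl.sign_off())"
```

```text
the job is handed in; nothing more can be done
None
```

The amber lens is locked and the job is handed in, at about 9.4 s on the robot's clock. I gripped the lens from above, pressed it down (about 20 mm at most, about 16 mm during the turn), turned it about 89° clockwise, let go and backed the arm away.

- **Locked position:** In the last pictures the index bar points at the green mark. The lens top sits about 6 mm below its raised height, which matches the locked seat.
- **Contact and forces:** The gripper is clear of everything. The wrist force readings stayed under about 15 N, and I did not touch the other lamps or the look-alikes.
- **Off plan:** The arm gave way to the spring, so my first press stopped short at about 11 mm. The next push went to around the bottom stop (about 13 N) before I eased back to about 16 mm for the turn. The tool also tilted by up to about 1.6°, which did no visible harm.

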